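# Clear the solder reel and hang up the ear defenders

### The job

A solder reel has been left beside the headset stand, just where an ear cup has to hang. First stand the reel upright in the open tray, then hang the ear defenders by their headband over the stand's bar, square across it with one cup on each side and the padded crest resting on the bar. Set both down without dropping them, and leave the flux tin, the bottle and the screwdriver where they are.

Things in the scene. Friction and masses are not known exactly. Their poses are not given: they have to be found in the camera images.
- earmuffs: rigid ear defenders: grey cups, black arched headband; start standing upright on the flat-footed cups. 168 mm wide, 68 deep, 172 high, 0.24 kg. Origin: midway between the cups, at foot level; z up, y from cup to cup, x through the arch, as the bar must pass. 90 mm clear between cups. Padded crest block 24 (x) by 56 (y) mm, 150 to 172 mm above origin: pinch across the 24. Either cup on either side.
- earmuffs_crest (a point): centre of the underside of the ear defenders' padded crest, 150 mm above their origin, same axes; this is what must rest on the bar
- stand_bar (a point): middle of the top line of the headset stand's bar, 188 mm above the bench; x along the bar, z up. Level round aluminium bar, 18 mm thick, from the free end (x = -60 mm, then a cap 25 mm in diameter to -66) to a post 22 mm wide at x = 58 to 74 mm, no higher than the bar. Foot plate 150 (x) by 80 (y) by 10 mm below it, screwed down
- reel: solder reel: 60 mm diameter, 56 mm tall, white flanges with bright wire between them (54 mm diameter), about 0.28 kg, standing upright beside the bar, on one side or the other. Origin: centre of its underside, z along its axis, up
- tray: open grey tray fixed on the bench, 170 mm (x) by 160 mm (y), 25 mm high, walls and floor 4 mm thick (floor's top at most 5 mm above the bench), empty. Origin: centre of its underside
- tin: low round flux tin, 54 mm diameter, 14 mm high, on the other side of the bar from the reel; low enough to stay under a hanging cup. Origin: centre of its underside
- bottle: small clear bottle with a blue cap, 48 mm diameter, 115 mm tall, beyond the work. Origin: centre of its underside
- driver: screwdriver with a yellow handle, lying beyond the work. Origin: middle of its underside
Things that resemble listed ones, but are neither listed nor needed, are in the scene too. Of the things shaped like the reel, the white one is meant. What is shaped like the earmuffs but pink is not meant.

How it is judged:
By the outcome, as a careful person would: the job done as asked, in the order asked, and still so for the second after the job is handed in, with the robot touching nothing.
It also fails if it takes over 67 s, if anything falls off the work surface, if the arm or the gripper's body presses on something with over 40 N, if the wrist force passes 120 N, or if a joint passes its speed limit or range.

### The arm

A 6-joint arm with a two-finger parallel gripper is mounted at the origin on the work surface. World frame = base frame: x ahead of the robot, y to its left, z up, the work surface at z = 0. Lengths are in mm, angles in rad, forces in N, time in s.
With the tool pointing down it reaches from about 300 to 775 mm from the base axis. Payload 14.6 kg.
Tool frame: the origin (TCP) lies at the very end of the fingers, on their centre line; the grasp point (between the pads) lies 19 mm behind it; z points along the fingers, y is the line along which they close (so a half turn about z gives the same grasp; the last joint's range is limited). The gripper opens to 85 mm and grips with 20 to 120 N. Pads are 22 mm wide; open, the fingers measure 114 mm over their backs; the gripper's body (76 mm by 85 mm) begins 54 mm behind the grasp point. The pads swing forward as they close: fully open they stand 13 mm farther back than shut.
Start: joints at [1.142, 0.3, 1.521, -0, 1.321, -0.067], TCP at [194.674, 514.384, 204.081] pointing down, gripper open.
Joint ranges: [-3.03, 3.03], [-0.79, 2.21], [0.23, 2.52], [-1.04, 4.18], [0, 3.07], [-2.55, 2.55]. Speed limits (rad/s): [2.22, 2.22, 2.57, 3.14, 3.14, 3.14].

### API

Orientations are given as a unit quaternion [w, x, y, z].
In Python, from cell import sense, camera, close_job, spot_in gives the robot as it stands. The module is installed in compiled form; this text tells all that it offers.
- The arm moves only by the tool apply_moves, never from a script. Its argument "moves" is a list of rows, each an object of numbers: "x", "y", "z": the shift along the tool's x, y, z as a fraction of full scale; "rx", "ry", "rz": the turn, a rotation vector about the tool's x, y, z as a fraction of full scale; "hand": the opening, from -1 (shut) to 1 (fully open). A call has 1 to 12 rows; each row shifts and turns the commanded pose from where the row before left it, along the tool's axes as they then stand; what a row does not reach is not made up. Full scale, the value 1, is 0.1 m for a shift and pi rad for a turn. A row lasts 1/10 s, in which the tool goes at most 50 mm and 8.59 degrees, less where a joint would pass 70% of its speed; a pose out of reach is approached as far as the arm can. A call with a number of a shift or a turn outside -1 to 1 is refused whole. A call with a gripper value outside its range is refused whole. The fingers move at their own pace and stop on an object; "grip_force" is the grip in N (left out, the last holds). Time passes only in rows, so rows that do not move let the fingers close. It gives the time, the measured TCP pose, the force, the opening and the grip force at its end, in the units of the state.
- sense(): the state, without advancing time (a new reading comes with each control period).
- camera(name): name is "scene" or "top" or "wrist"; returns a dict with "pixels" (400x640x3 uint8, red, green, blue), "depth" (400x640 float32, mm along the optical axis (not along the pixel's ray), 0 where there is no reading), "camera_matrix" (3x3 intrinsics, pixels), "rvec" (rotation vector, rad) and "tvec" (3), from world to camera coordinates, as OpenCV has them. Camera axes: x right, y down, z forward; pixel columns grow to the right and rows downward; lengths in mm; the calibration is good to about 2 mm. The wrist camera is an equidistant fisheye: a pixel r from the principal point sees the ray r / f radians off the axis. A picture is of the moment at which its call begins.
- close_job(): hands the job in; it is judged then, once.
Trained networks look in a picture, given as the dict that the camera call returned (one of the last four; its "shot" number tells which), for a name from the list of things; names that differ only in an ending like _2 or _b are one class to them, and where a whole thing is asked for, a point or a joint stands for the part that bears it (a point fixed in the world has none). Each returns a list of dicts, best first, with "conf" (0 to 1); they miss things now and then, are a little off and sometimes report something else, mostly with a low value. They report only what shows in the picture. A call takes as long as a camera call. They do not tell look-alikes from the thing itself.
- spot_in(name, picture): "position" ([row, column] as shares, 0 to 1, of the picture: columns of its width, rows of its height, amid what is visible of it).
The state is a dict: "clock": time; "joint_pos": joint angles; "joint_velocities": joint speeds; "tau": joint torques, N m; "position": TCP position; "orientation": TCP orientation; "contact_force": force on the tool from outside, world axes, zero at the start; "moment": the same for the moment, N m; "width": finger opening in mm; "finger_force": force on a finger pad.
Only numpy, scipy, OpenCV 4.12 (cv2) and the standard library are available. Lean on these libraries where they do the work, as an engineer would, in place of code of your own. Each camera call takes 0.05 s, during which the arm holds its last target. There are 200 camera calls.

## Working session

There is one attempt and no reset: what is moved stays moved. The work goes in short steps, Python scripts to look and compute and a tool call to move; the robot and the scene stay as the last step left them, time stands still between calls to the robot, and variables do not carry over. Pictures are saved under pics/ and viewed, at most 10 in all, crops included, and the job is handed in when it is done.

Besides the shell and the picture viewer there is one more tool, called by a JSON object that holds its "method" and its "body", one argument or row to a line. apply_moves: Moves the arm, as the interface text tells. Shift numbers are shares of 0.1 m and turn numbers shares of pi rad, none past 1 either way. Its arguments: {"type":"object","properties":{"moves":{"type":"array","items":{"type":"object","properties":{"x":{"type":"number"},"y":{"type":"number"},"z":{"type":"number"},"rx":{"type":"number"},"ry":{"type":"number"},"rz":{"type":"number"},"hand":{"type":"number"}}}},"grip_force":{"type":"number"}},"required":["moves"]}

```bash
mkdir -p pics; cat > h.py <<'E'
import numpy as np, cv2, pickle
from cell import sense, camera, close_job, spot_in
def cloud(c):
    K=np.array(c["camera_matrix"]);R=cv2.Rodrigues(np.array(c["rvec"],float))[0];t=np.array(c["tvec"],float).ravel()
    v,u=np.mgrid[:400,:640];d=c["depth"]
    P=np.stack([(u-K[0,2])/K[0,0]*d,(v-K[1,2])/K[1,1]*d,d],-1)
    W=(P-t)@R; W[d==0]=np.nan
    return W
def save(c,n): cv2.imwrite(f"pics/{n}.png",c["pixels"][...,::-1])
E
python3 - <<'E'
from h import *
for n in("top","scene"):
    c=camera(n);save(c,n)
    W=cloud(c);np.save(n+".npy",W);np.save(n+"_rgb.npy",c["pixels"])
    for k in("earmuffs","reel","tray","stand_bar","tin","bottle","driver"):
        try:
            for r in spot_in(k,c):
                p=r["position"];i,j=int(p[0]*400),int(p[1]*640);print(n,k,round(r["conf"],2),i,j,W[i,j].round())
        except Exception as e: print(k,e)
print(sense())
E
```

```text
top earmuffs 0.76 229 205 [486. 317. 171.]
top earmuffs 0.62 205 329 [548.  21. 186.]
top earmuffs 0.58 149 183 [680. 379. 168.]
top earmuffs 0.28 240 448 [ 465. -318.    4.]
top reel 0.96 216 361 [527. -69.  52.]
top reel 0.96 264 357 [399. -58.  56.]
top tray 0.7 240 449 [ 465. -322.    2.]
top stand_bar 0.68 242 449 [ 460. -323.   -3.]
top stand_bar 0.61 208 328 [541.  23. 184.]
top tin 0.8 193 299 [591. 103.  13.]
top bottle 0.74 153 251 [686. 226. 102.]
top driver 0.97 143 415 [ 736. -222.   24.]
scene earmuffs 0.95 214 476 [717. 349. 112.]
scene earmuffs 0.81 181 422 [409. 421.   0.]
scene reel 0.85 231 271 [550. -76.  56.]
scene reel 0.74 204 264 [418. -66.  42.]
scene reel 0.19 332 217 [ 758. -227.   23.]
scene tray 0.68 179 420 [396. 422.  -1.]
scene tray 0.64 248 161 [ 458. -330.    5.]
scene stand_bar 0.84 233 305 [617. -13.  85.]
scene tin 0.73 237 347 [586. 101.  14.]
scene tin 0.27 248 162 [ 459. -328.    5.]
scene bottle 0.67 243 415 [712. 206.  67.]
scene driver 0.58 332 217 [ 758. -227.   23.]
{'clock': 0.8, 'joint_pos': array([ 1.14240252e+00,  2.99899466e-01,  1.52097358e+00,  1.56891374e-05,
        1.32072058e+00, -6.65721446e-02]), 'joint_velocities': array([ 9.33535243e-04,  3.89209138e-04, -2.93597863e-05, -1.40133857e-04,
        8.10061346e-04, -2.45658597e-04]), 'tau': array([ 3.62144438e-04, -5.43327963e+01, -3.61953056e+01, -1.01689085e-05,
        8.75373553e-04, -1.41632157e-06]), 'position': array([194.67108151, 514.39168455, 204.09206037]), 'orientation': array([-7.48857335e-06,  1.79927524e-01,  9.83679870e-01,  1.38852846e-06]), 'contact_force': array([-0.52957256,  0.91714099,  0.30688494]), 'moment': array([0.01730157, 0.03647439, 0.0359648 ]), 'finger_force': 0.0, 'width': 85.82440082920967}
```

View both.

View pics/top.png

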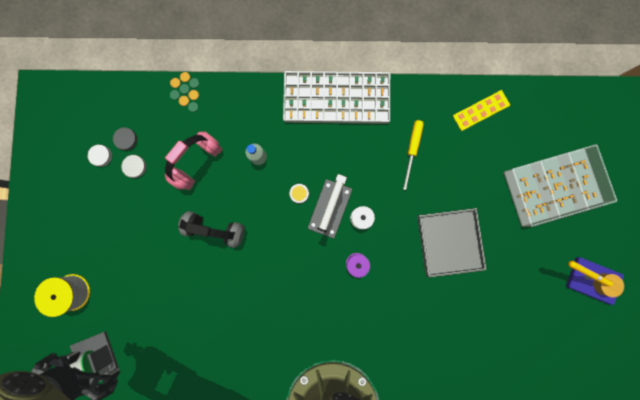

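View pics/scene.png

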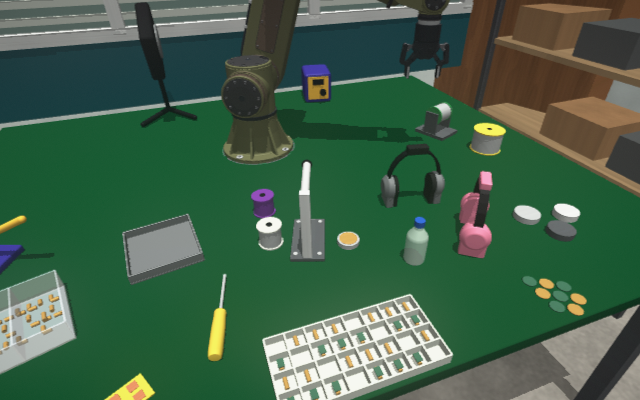

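The top view shows these candidates:
- **Reels:** white at (row 216, col 361), purple at (264, 357), yellow at (297, 54). The white one beside the bar fits.
- **Ear defenders:** grey and black at (229, 205), pink at (149, 183). The grey and black pair fits.

The stand's post is at (180, 341) and its free end at about (237, 323). In the scene view the reel is at (235, 270) and the earmuffs at (178, 413). I'll measure next and confirm in a crop.

```bash
python3 - <<'E'
from h import *
T=np.load("top.npy");S=np.load("scene.npy");rt=np.load("top_rgb.npy");rs=np.load("scene_rgb.npy")
a=cv2.resize(rt[170:285,170:390],None,fx=3.4,fy=3.4,interpolation=2)[:,:,::-1]
cv2.imwrite("pics/crop.png",a)
def sel(W,lo,hi):
    m=np.all((W>lo)&(W<hi),-1);return W[m]
def rect(P):
    r=cv2.minAreaRect(P[:,:2].astype(np.float32));return [np.round(x,1) for x in r]
for n,W in(("top",T),("scene",S)):
    print(n)
    # table
    print("table z",np.nanmedian(W[300:340,250:300,2]) if n=="top" else "")
    P=sel(W,(380,220,140),(600,420,185));print("crest",len(P),P[:,2].max(),rect(P))
    P=sel(W,(380,220,162),(600,420,185));print("crest top",len(P),rect(P),P.mean(0),np.percentile(P[:,2],50))
    P=sel(W,(380,220,8),(600,420,60));print("cups",len(P),rect(P),P.mean(0))
    P=sel(W,(440,-40,150),(660,90,215));print("bar",len(P),rect(P),np.percentile(P[:,2],[50,90,99]))
    q=P[:,:2];vx,vy,x0,y0=cv2.fitLine(q.astype(np.float32),cv2.DIST_HUBER,0,.01,.01).ravel();s=(q-[x0,y0])@[vx,vy]
    print(" line",vx,vy,x0,y0,np.percentile(s,[0,1,99,100]))
    P=sel(W,(470,-120,50),(620,-30,66));print("reel",len(P),rect(P),cv2.minEnclosingCircle(P[:,:2].astype(np.float32)),np.median(P[:,2]))
    P=sel(W,(340,-430,18),(560,-220,35));print("tray",len(P),rect(P))
    P=sel(W,(540,60,8),(640,140,25));print("tin",len(P),cv2.minEnclosingCircle(P[:,:2].astype(np.float32)))
    P=sel(W,(440,-80,6),(680,110,14));print("plate",len(P),rect(P))
E
```

```text
top
table z -1.149051241735865
crest 364 174.66032441542026 [array([486.3, 335.4]), array([96.6, 24.1]), np.float64(77.4)]
crest top 239 [array([486.5, 336.4]), array([57.3, 24.1]), np.float64(77.4)] [486.71140668 334.97486664 170.06004298] 170.33553713195644
cups 140 [array([499.5, 354.8]), array([215.3, 107.8]), np.float64(58.0)] [498.94088925 331.06629917  42.31762876]
bar 464 [array([553.9,  13.7]), array([ 22.3, 139.7]), np.float64(70.8)] [185.80830756 188.44722115 189.99809312]
 line 0.9426782 -0.33370316 553.7803 13.801512 [-69.78310966 -68.4720228   68.72955097  70.01324203]
reel 382 [array([524.8, -73.7]), array([57. , 57.8]), np.float64(46.2)] ((525.5744018554688, -74.01785278320312), 30.022716522216797) 54.83853356237017
tray 423 [array([ 461.5, -324.4]), array([170.3, 161.2]), np.float64(8.2)]
tin 275 ((575.5971069335938, 90.36131286621094), 46.33736038208008)
plate 1141 [array([549.8,  29.3]), array([164.8, 156.6]), np.float64(2.5)]
scene
table z 
crest 307 173.1570534625956 [array([484.6, 332.1]), array([93.7, 28.4]), np.float64(79.0)]
crest top 152 [array([484.7, 332.4]), array([55.3, 28.4]), np.float64(79.0)] [489.19053363 330.69951981 168.92872975] 170.19731816990407
cups 554 [array([502.6, 347.8]), array([214.6,  97.2]), np.float64(57.3)] [502.55263093 327.2837165   35.45763507]
bar 461 [array([552.7,  10.5]), array([ 23.4, 143.1]), np.float64(70.2)] [185.08265621 187.88668747 189.055855  ]
 line 0.9418649 -0.33599183 574.15967 3.9670897 [-93.95412677 -90.23551659  48.12026821  49.12947442]
reel 342 [array([523.5, -77. ]), array([57.1, 60.1]), np.float64(76.6)] ((524.6189575195312, -77.38819885253906), 31.478395462036133) 55.745911504604166
tray 631 [array([ 459.7, -327. ]), array([174.2, 159.6]), np.float64(8.4)]
tin 281 ((589.6831665039062, 100.11998748779297), 27.51112937927246)
plate 1090 [array([559.6,  14.5]), array([181.5, 160.2]), np.float64(25.4)]
```

View pics/crop.png

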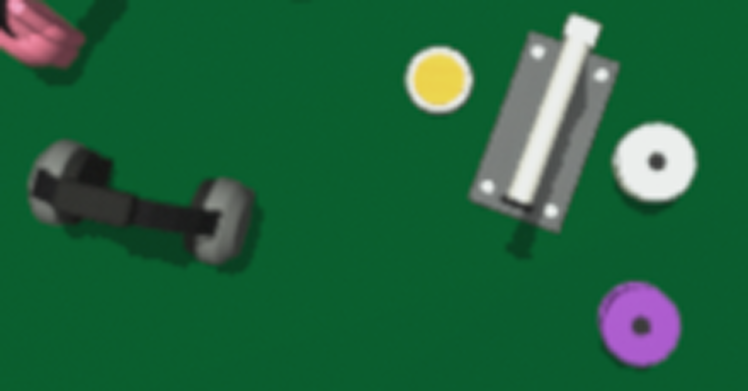

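The crop confirms it: white reel at about (163, 655) beside the bar, grey and black earmuffs at (205, 140). The tin is on the other side of the bar. I'll rotate the tool first so the fingers close along the bar.

{"method": "apply_moves", "body": {
  "moves": [
    {"rz": 0.045, "z": -0.04, "hand": 1},
    {"rz": 0.045, "z": -0.04},
    {"rz": 0.045, "z": -0.04},
    {"rz": 0.045, "z": -0.04},
    {"rz": 0.045, "z": -0.04},
    {"rz": 0.045, "z": -0.04},
    {"rz": 0.045, "z": -0.04},
    {"rz": 0.045, "z": -0.04},
    {"rz": 0.045, "z": -0.04},
    {"rz": 0.045, "z": -0.04},
    {"rz": 0.043, "z": -0.04}
  ]
}}

```text
schema error: expected keys x, y, z, rx, ry, rz, hand
```

```bash
cat >> h.py <<'E'
from scipy.spatial.transform import Rotation as Ro
def go(p,yaw=None):
    s=sense();q=s["orientation"];R=Ro.from_quat([q[1],q[2],q[3],q[0]]).as_matrix()
    y=np.degrees(np.arctan2(R[1,1],R[0,1]))
    print("t",round(s["clock"],2),"pos",s["position"].round(1),"yawY",y.round(2),"tilt",R[:,2].round(3),"w",round(s["width"],1),"F",s["contact_force"].round(1),round(s["finger_force"],1))
    if p is not None:
        d=R.T@(np.array(p)-s["position"]);print("shift/100:",(d/100).round(3),"norm",np.linalg.norm(d).round(1))
    if yaw is not None: print("rz total",round((y-yaw)/180,4))
E
python3 -c "
from h import *
go((525,-76,240),-19.5)"
```

```text
t 0.8 pos [194.7 514.4 204.1] yawY 69.27 tilt [-0.  0. -1.] w 85.8 F [-0.5  0.9  0.3] 0.0
shift/100: [-5.179 -4.352 -0.359] norm 677.5
rz total 0.4932
```

{"method": "apply_moves", "body": {
  "moves": [
    {"x": 0, "y": 0, "z": -0.04, "rx": 0, "ry": 0, "rz": 0.045, "hand": 1},
    {"x": 0, "y": 0, "z": -0.04, "rx": 0, "ry": 0, "rz": 0.045, "hand": 1},
    {"x": 0, "y": 0, "z": -0.04, "rx": 0, "ry": 0, "rz": 0.045, "hand": 1},
    {"x": 0, "y": 0, "z": -0.04, "rx": 0, "ry": 0, "rz": 0.045, "hand": 1},
    {"x": 0, "y": 0, "z": -0.04, "rx": 0, "ry": 0, "rz": 0.045, "hand": 1},
    {"x": 0, "y": 0, "z": -0.04, "rx": 0, "ry": 0, "rz": 0.045, "hand": 1},
    {"x": 0, "y": 0, "z": -0.04, "rx": 0, "ry": 0, "rz": 0.045, "hand": 1},
    {"x": 0, "y": 0, "z": -0.04, "rx": 0, "ry": 0, "rz": 0.045, "hand": 1},
    {"x": 0, "y": 0, "z": -0.04, "rx": 0, "ry": 0, "rz": 0.045, "hand": 1},
    {"x": 0, "y": 0, "z": -0.04, "rx": 0, "ry": 0, "rz": 0.045, "hand": 1},
    {"x": 0, "y": 0, "z": -0.04, "rx": 0, "ry": 0, "rz": 0.043, "hand": 1}
  ]
}}

```text
clock: 1.9
position: [194.7, 514.4, 248.2]
orientation: [-0.0, 0.818, 0.575, -0.0]
contact_force: [-0.3, -1.1, -1.1]
width: 85.3
finger_force: 0.0
```

```bash
python3 -c "
from h import *
go((525,-76,240),-19.5)"
```

```text
t 1.9 pos [194.7 514.4 248.2] yawY -19.8 tilt [-0.  0. -1.] w 85.3 F [-0.3 -1.1 -1.1] 0.0
shift/100: [-4.436  5.108  0.082] norm 676.6
rz total -0.0017
```

{"method": "apply_moves", "body": {
  "moves": [
    {"x": -0.277, "y": 0.319, "z": 0, "rx": 0, "ry": 0, "rz": 0, "hand": 1},
    {"x": -0.277, "y": 0.319, "z": 0, "rx": 0, "ry": 0, "rz": 0, "hand": 1},
    {"x": -0.277, "y": 0.319, "z": 0, "rx": 0, "ry": 0, "rz": 0, "hand": 1},
    {"x": -0.277, "y": 0.319, "z": 0, "rx": 0, "ry": 0, "rz": 0, "hand": 1},
    {"x": -0.277, "y": 0.319, "z": 0, "rx": 0, "ry": 0, "rz": 0, "hand": 1},
    {"x": -0.277, "y": 0.319, "z": 0, "rx": 0, "ry": 0, "rz": 0, "hand": 1},
    {"x": -0.277, "y": 0.319, "z": 0, "rx": 0, "ry": 0, "rz": 0, "hand": 1},
    {"x": -0.277, "y": 0.319, "z": 0, "rx": 0, "ry": 0, "rz": 0, "hand": 1},
    {"x": -0.277, "y": 0.319, "z": 0, "rx": 0, "ry": 0, "rz": 0, "hand": 1},
    {"x": -0.277, "y": 0.319, "z": 0, "rx": 0, "ry": 0, "rz": 0, "hand": 1},
    {"x": -0.277, "y": 0.319, "z": 0, "rx": 0, "ry": 0, "rz": 0, "hand": 1},
    {"x": -0.277, "y": 0.319, "z": 0, "rx": 0, "ry": 0, "rz": 0, "hand": 1}
  ]
}}

```text
clock: 3.1
position: [445.4, 71.7, 248.3]
orientation: [0.0, 0.817, 0.577, 0.0]
contact_force: [-0.6, 0.1, 0.4]
width: 85.5
finger_force: 0.0
```

{"method": "apply_moves", "body": {
  "moves": [
    {"x": -0.277, "y": 0.319, "z": 0, "rx": 0, "ry": 0, "rz": 0, "hand": 1},
    {"x": -0.277, "y": 0.319, "z": 0, "rx": 0, "ry": 0, "rz": 0, "hand": 1},
    {"x": -0.277, "y": 0.319, "z": 0, "rx": 0, "ry": 0, "rz": 0, "hand": 1},
    {"x": -0.277, "y": 0.319, "z": 0, "rx": 0, "ry": 0, "rz": 0, "hand": 1},
    {"x": 0, "y": 0, "z": 0, "rx": 0, "ry": 0, "rz": 0, "hand": 1},
    {"x": 0, "y": 0, "z": 0, "rx": 0, "ry": 0, "rz": 0, "hand": 1}
  ]
}}

```text
clock: 3.7
position: [528.1, -74.1, 247.6]
orientation: [-0.0, 0.817, 0.577, -0.0]
contact_force: [-0.2, 0.3, -0.2]
width: 85.1
finger_force: 0.0
```

```bash
python3 - <<'E'
from h import *
go((525,-76,240),-19.5)
c=camera("wrist");K=np.array(c["camera_matrix"]);R=cv2.Rodrigues(np.array(c["rvec"],float))[0];t=np.array(c["tvec"],float).ravel()
save(c,"w1")
v,u=np.mgrid[:400,:640];a=(u-K[0,2])/K[0,0];b=(v-K[1,2])/K[1,1];r=np.hypot(a,b)+1e-9
X=np.stack([np.tan(r)*a/r,np.tan(r)*b/r,np.ones_like(r)],-1)*c["depth"][...,None]
W=(X-t)@R;W[(c["depth"]==0)|(r>1.4)]=np.nan
print("cam pos",-R.T@t)
def sel(lo,hi): return W[np.all((W>lo)&(W<hi),-1)]
P=sel((480,-120,48),(580,-30,66));print(len(P),cv2.minEnclosingCircle(P[:,:2].astype(np.float32)),cv2.minAreaRect(P[:,:2].astype(np.float32)),np.median(P[:,2]))
P=sel((440,-40,165),(660,90,200));print(len(P),cv2.minAreaRect(P[:,:2].astype(np.float32)))
E
```

```text
t 3.7 pos [528.1 -74.1 247.6] yawY -19.55 tilt [-0.001  0.    -1.   ] w 85.1 F [-0.2  0.3 -0.2] 0.0
shift/100: [-0.029 -0.023  0.076] norm 8.5
rz total -0.0003
cam pos [553.53016171  -2.99668261 417.92216223]
1932 ((523.1480102539062, -73.83970642089844), 30.60356903076172) ((523.0900268554688, -73.6924057006836), (59.71610641479492, 58.74406433105469), 71.06969451904297) 56.434931853274264
4553 ((552.0267944335938, 12.972705841064453), (23.725404739379883, 140.57675170898438), 69.94246673583984)
```

{"method": "apply_moves", "body": {
  "moves": [
    {"x": -0.021, "y": -0.033, "z": 0.26, "rx": 0, "ry": 0, "rz": 0, "hand": 1},
    {"x": 0, "y": 0, "z": 0.26, "rx": 0, "ry": 0, "rz": 0, "hand": 1},
    {"x": 0, "y": 0, "z": 0.26, "rx": 0, "ry": 0, "rz": 0, "hand": 1},
    {"x": 0, "y": 0, "z": 0.26, "rx": 0, "ry": 0, "rz": 0, "hand": 1},
    {"x": 0, "y": 0, "z": 0.26, "rx": 0, "ry": 0, "rz": 0, "hand": 1},
    {"x": 0, "y": 0, "z": 0.26, "rx": 0, "ry": 0, "rz": 0, "hand": 1},
    {"x": 0, "y": 0, "z": 0.26, "rx": 0, "ry": 0, "rz": 0, "hand": 1},
    {"x": 0, "y": 0, "z": 0.2, "rx": 0, "ry": 0, "rz": 0, "hand": 1},
    {"x": 0, "y": 0, "z": 0.15, "rx": 0, "ry": 0, "rz": 0, "hand": 1},
    {"x": 0, "y": 0, "z": 0.1, "rx": 0, "ry": 0, "rz": 0, "hand": 1},
    {"x": 0, "y": 0, "z": 0.06, "rx": 0, "ry": 0, "rz": 0, "hand": 1},
    {"x": 0, "y": 0, "z": 0.06, "rx": 0, "ry": 0, "rz": 0, "hand": 1}
  ]
}}

```text
clock: 4.95
position: [524.7, -74.1, 9.4]
orientation: [0.0, 0.816, 0.578, 0.0]
contact_force: [0.8, -0.0, 0.8]
width: 85.1
finger_force: 0.0
```

{"method": "apply_moves", "body": {
  "grip_force": 40,
  "moves": [
    {"x": 0, "y": 0, "z": 0, "rx": 0, "ry": 0, "rz": 0, "hand": -1},
    {"x": 0, "y": 0, "z": 0, "rx": 0, "ry": 0, "rz": 0, "hand": -1},
    {"x": 0, "y": 0, "z": 0, "rx": 0, "ry": 0, "rz": 0, "hand": -1},
    {"x": 0, "y": 0, "z": 0, "rx": 0, "ry": 0, "rz": 0, "hand": -1},
    {"x": 0, "y": 0, "z": 0, "rx": 0, "ry": 0, "rz": 0, "hand": -1},
    {"x": 0, "y": 0, "z": 0, "rx": 0, "ry": 0, "rz": 0, "hand": -1},
    {"x": 0, "y": 0, "z": 0, "rx": 0, "ry": 0, "rz": 0, "hand": -1},
    {"x": 0, "y": 0, "z": 0, "rx": 0, "ry": 0, "rz": 0, "hand": -1}
  ]
}}

```text
clock: 5.75
position: [524.6, -74.5, 10.1]
orientation: [0.0, 0.816, 0.577, 0.0]
contact_force: [-3.5, 0.7, 7.0]
width: 57.7
finger_force: 41.3
```

{"method": "apply_moves", "body": {
  "grip_force": 60,
  "moves": [
    {"x": 0, "y": 0, "z": 0, "rx": 0, "ry": 0, "rz": 0, "hand": -1},
    {"x": 0, "y": 0, "z": 0, "rx": 0, "ry": 0, "rz": 0, "hand": -1},
    {"x": 0, "y": 0, "z": 0, "rx": 0, "ry": 0, "rz": 0, "hand": -1},
    {"x": 0, "y": 0, "z": -0.1, "rx": 0, "ry": 0, "rz": 0, "hand": -1},
    {"x": 0, "y": 0, "z": -0.2, "rx": 0, "ry": 0, "rz": 0, "hand": -1},
    {"x": 0, "y": 0, "z": -0.2, "rx": 0, "ry": 0, "rz": 0, "hand": -1},
    {"x": 0, "y": 0, "z": -0.2, "rx": 0, "ry": 0, "rz": 0, "hand": -1},
    {"x": 0, "y": 0, "z": -0.2, "rx": 0, "ry": 0, "rz": 0, "hand": -1},
    {"x": 0, "y": 0, "z": -0.1, "rx": 0, "ry": 0, "rz": 0, "hand": -1},
    {"x": 0, "y": 0, "z": 0, "rx": 0, "ry": 0, "rz": 0, "hand": -1},
    {"x": 0, "y": 0, "z": 0, "rx": 0, "ry": 0, "rz": 0, "hand": -1}
  ]
}}

```text
clock: 6.85
position: [524.0, -74.4, 108.5]
orientation: [-0.0, 0.816, 0.577, -0.0]
contact_force: [-0.7, 0.1, -2.3]
width: 56.8
finger_force: 64.2
```

```bash
python3 - <<'E'
from h import *
go((460.5,-325.5,110),-19.5)
c=camera("scene");W=cloud(c)
m=np.all((W>(460,-130,105))&(W<(590,-30,190)),-1);
cv2.imwrite("pics/s2.png",cv2.resize(c["pixels"][130:290,200:360],None,fx=3.6,fy=3.6)[...,::-1])
T=np.load("scene.npy")
E
```

```text
t 6.85 pos [524.  -74.4 108.5] yawY -19.47 tilt [-0.001  0.    -1.   ] w 56.8 F [-0.7  0.1 -2.3] 64.2
shift/100: [-2.579  0.238 -0.015] norm 259.0
rz total 0.0002
```

View pics/s2.png

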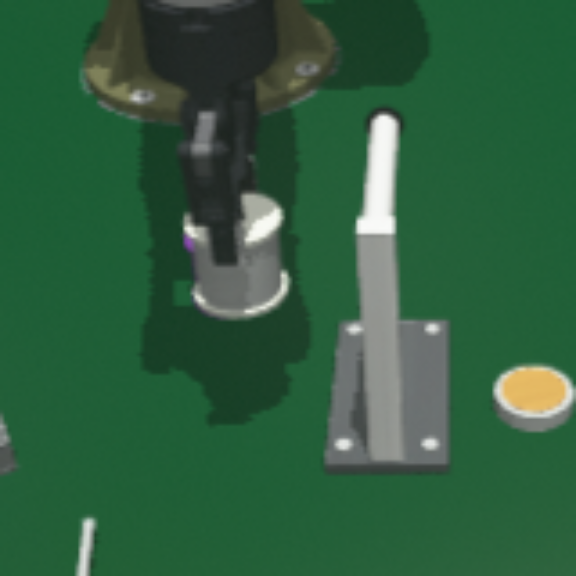

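The reel is held upright at about (250, 240) in the crop, clear of the stand. Next it goes to the tray.

{"method": "apply_moves", "body": {
  "moves": [
    {"x": -0.12, "y": 0.01, "z": 0, "rx": 0, "ry": 0, "rz": 0, "hand": -1},
    {"x": -0.25, "y": 0.02, "z": 0, "rx": 0, "ry": 0, "rz": 0, "hand": -1},
    {"x": -0.3, "y": 0.03, "z": 0, "rx": 0, "ry": 0, "rz": 0, "hand": -1},
    {"x": -0.3, "y": 0.03, "z": 0, "rx": 0, "ry": 0, "rz": 0, "hand": -1},
    {"x": -0.3, "y": 0.03, "z": 0, "rx": 0, "ry": 0, "rz": 0, "hand": -1},
    {"x": -0.3, "y": 0.03, "z": 0, "rx": 0, "ry": 0, "rz": 0, "hand": -1},
    {"x": -0.3, "y": 0.03, "z": 0, "rx": 0, "ry": 0, "rz": 0, "hand": -1},
    {"x": -0.3, "y": 0.03, "z": 0, "rx": 0, "ry": 0, "rz": 0, "hand": -1},
    {"x": -0.25, "y": 0.02, "z": 0, "rx": 0, "ry": 0, "rz": 0, "hand": -1},
    {"x": -0.16, "y": 0.01, "z": 0, "rx": 0, "ry": 0, "rz": 0, "hand": -1},
    {"x": 0, "y": 0, "z": 0, "rx": 0, "ry": 0, "rz": 0, "hand": -1},
    {"x": 0, "y": 0, "z": 0, "rx": 0, "ry": 0, "rz": 0, "hand": -1}
  ]
}}

```text
clock: 8.1
position: [460.8, -325.4, 108.6]
orientation: [-0.0, 0.817, 0.577, -0.0]
contact_force: [-0.3, -0.1, -2.9]
width: 56.7
finger_force: 64.2
```

{"method": "apply_moves", "body": {
  "moves": [
    {"x": 0, "y": 0, "z": 0.15, "rx": 0, "ry": 0, "rz": 0, "hand": -1},
    {"x": 0, "y": 0, "z": 0.2, "rx": 0, "ry": 0, "rz": 0, "hand": -1},
    {"x": 0, "y": 0, "z": 0.2, "rx": 0, "ry": 0, "rz": 0, "hand": -1},
    {"x": 0, "y": 0, "z": 0.15, "rx": 0, "ry": 0, "rz": 0, "hand": -1},
    {"x": 0, "y": 0, "z": 0.1, "rx": 0, "ry": 0, "rz": 0, "hand": -1},
    {"x": 0, "y": 0, "z": 0.05, "rx": 0, "ry": 0, "rz": 0, "hand": -1},
    {"x": 0, "y": 0, "z": 0, "rx": 0, "ry": 0, "rz": 0, "hand": -1},
    {"x": 0, "y": 0, "z": 0, "rx": 0, "ry": 0, "rz": 0, "hand": -1}
  ]
}}

```text
clock: 8.9
position: [461.3, -325.9, 24.7]
orientation: [0.0, 0.816, 0.577, 0.0]
contact_force: [0.5, -0.8, -2.0]
width: 56.6
finger_force: 64.3
```

```bash
python3 - <<'E'
from h import *
go((460.5,-325.5,14),-19.5)
c=camera("scene");
cv2.imwrite("pics/s3.png",cv2.resize(c["pixels"][130:300,90:260],None,fx=3.4,fy=3.4)[...,::-1])
E
```

```text
t 8.9 pos [ 461.3 -325.9   24.7] yawY -19.46 tilt [ 0.001 -0.001 -1.   ] w 56.6 F [ 0.5 -0.8 -2. ] 64.3
shift/100: [ 0.001 -0.009  0.107] norm 10.8
rz total 0.0002
```

View pics/s3.png

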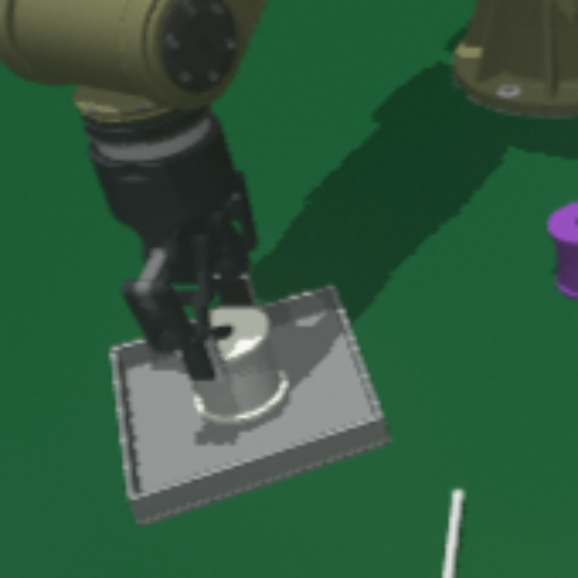

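The reel is above the tray floor, upright at about (240, 370). I'll lower it gently until the force shows contact.

{"method": "apply_moves", "body": {
  "moves": [
    {"x": 0, "y": 0, "z": 0.03, "rx": 0, "ry": 0, "rz": 0, "hand": -1},
    {"x": 0, "y": 0, "z": 0.03, "rx": 0, "ry": 0, "rz": 0, "hand": -1},
    {"x": 0, "y": 0, "z": 0.01, "rx": 0, "ry": 0, "rz": 0, "hand": -1},
    {"x": 0, "y": 0, "z": 0.01, "rx": 0, "ry": 0, "rz": 0, "hand": -1},
    {"x": 0, "y": 0, "z": 0, "rx": 0, "ry": 0, "rz": 0, "hand": -1},
    {"x": 0, "y": 0, "z": 0, "rx": 0, "ry": 0, "rz": 0, "hand": -1}
  ]
}}

```text
clock: 9.55
position: [461.0, -325.8, 16.1]
orientation: [0.0, 0.816, 0.577, 0.0]
contact_force: [0.5, -0.3, -1.6]
width: 57.0
finger_force: 64.3
```

{"method": "apply_moves", "body": {
  "moves": [
    {"x": 0, "y": 0, "z": 0.01, "rx": 0, "ry": 0, "rz": 0, "hand": -1},
    {"x": 0, "y": 0, "z": 0, "rx": 0, "ry": 0, "rz": 0, "hand": -1},
    {"x": 0, "y": 0, "z": 0, "rx": 0, "ry": 0, "rz": 0, "hand": -1}
  ]
}}

```text
clock: 9.85
position: [461.0, -325.7, 15.1]
orientation: [-0.0, 0.816, 0.577, -0.0]
contact_force: [0.0, -0.9, -2.9]
width: 56.8
finger_force: 64.3
```

{"method": "apply_moves", "body": {
  "moves": [
    {"x": 0, "y": 0, "z": 0.01, "rx": 0, "ry": 0, "rz": 0, "hand": -1},
    {"x": 0, "y": 0, "z": 0, "rx": 0, "ry": 0, "rz": 0, "hand": -1},
    {"x": 0, "y": 0, "z": 0, "rx": 0, "ry": 0, "rz": 0, "hand": -1}
  ]
}}

```text
clock: 10.15
position: [461.1, -325.8, 14.4]
orientation: [0.0, 0.816, 0.577, 0.0]
contact_force: [-1.8, 0.4, 2.9]
width: 56.8
finger_force: 64.7
```

{"method": "apply_moves", "body": {
  "moves": [
    {"x": 0, "y": 0, "z": 0.01, "rx": 0, "ry": 0, "rz": 0, "hand": -1},
    {"x": 0, "y": 0, "z": 0, "rx": 0, "ry": 0, "rz": 0, "hand": -1},
    {"x": 0, "y": 0, "z": 0, "rx": 0, "ry": 0, "rz": 0, "hand": -1}
  ]
}}

```text
clock: 10.45
position: [461.1, -325.9, 14.2]
orientation: [0.0, 0.816, 0.577, 0.0]
contact_force: [-6.9, 3.7, 15.0]
width: 56.8
finger_force: 65.6
```

{"method": "apply_moves", "body": {
  "moves": [
    {"x": 0, "y": 0, "z": -0.005, "rx": 0, "ry": 0, "rz": 0, "hand": -1},
    {"x": 0, "y": 0, "z": 0, "rx": 0, "ry": 0, "rz": 0, "hand": 0.45},
    {"x": 0, "y": 0, "z": 0, "rx": 0, "ry": 0, "rz": 0, "hand": 0.55},
    {"x": 0, "y": 0, "z": 0, "rx": 0, "ry": 0, "rz": 0, "hand": 0.7},
    {"x": 0, "y": 0, "z": 0, "rx": 0, "ry": 0, "rz": 0, "hand": 0.85},
    {"x": 0, "y": 0, "z": 0, "rx": 0, "ry": 0, "rz": 0, "hand": 1},
    {"x": 0, "y": 0, "z": 0, "rx": 0, "ry": 0, "rz": 0, "hand": 1},
    {"x": 0, "y": 0, "z": 0, "rx": 0, "ry": 0, "rz": 0, "hand": 1},
    {"x": 0, "y": 0, "z": 0, "rx": 0, "ry": 0, "rz": 0, "hand": 1}
  ]
}}

```text
clock: 11.35
position: [461.0, -325.7, 13.6]
orientation: [0.0, 0.816, 0.577, 0.0]
contact_force: [0.8, -0.0, -0.1]
width: 85.4
finger_force: 0.0
```

{"method": "apply_moves", "body": {
  "moves": [
    {"x": 0, "y": 0, "z": -0.1, "rx": 0, "ry": 0, "rz": 0, "hand": 1},
    {"x": 0, "y": 0, "z": -0.2, "rx": 0, "ry": 0, "rz": 0, "hand": 1},
    {"x": 0, "y": 0, "z": -0.3, "rx": 0, "ry": 0, "rz": 0, "hand": 1},
    {"x": 0, "y": 0, "z": -0.35, "rx": 0, "ry": 0, "rz": 0, "hand": 1},
    {"x": 0, "y": 0, "z": -0.4, "rx": 0, "ry": 0, "rz": 0, "hand": 1},
    {"x": 0, "y": 0, "z": -0.4, "rx": 0, "ry": 0, "rz": 0, "hand": 1},
    {"x": 0, "y": 0, "z": -0.4, "rx": 0, "ry": 0, "rz": 0, "hand": 1},
    {"x": 0, "y": 0, "z": -0.2, "rx": 0, "ry": 0, "rz": 0, "hand": 1}
  ]
}}

```text
clock: 12.15
position: [461.4, -326.0, 253.3]
orientation: [0.003, 0.816, 0.577, 0.001]
contact_force: [0.0, -0.5, -0.2]
width: 85.5
finger_force: 0.0
```

```bash
python3 - <<'E'
from h import *
c=camera("scene");W=cloud(c)
P=W[np.all((W>(400,-390,40))&(W<(530,-260,80)),-1)];print(len(P),P.mean(0),np.percentile(P[:,2],[5,50,95]))
Q=P[P[:,2]>54];print(cv2.minEnclosingCircle(Q[:,:2].astype(np.float32)))
go((485.5,333.5,250),-12)
E
```

```text
477 [ 468.17481767 -327.46504138   56.5393841 ] [42.82536766 59.31809387 61.37681696]
((462.0180969238281, -326.910888671875), 31.837141036987305)
t 12.2 pos [ 461.9 -326.4  255.3] yawY -19.46 tilt [ 0.006 -0.005 -1.   ] w 85.5 F [0.4 0.1 3. ] 0.0
shift/100: [ 6.3   -1.976  0.022] norm 660.3
rz total -0.0415
```

{"method": "apply_moves", "body": {
  "moves": [
    {"x": 0.394, "y": -0.123, "z": 0, "rx": 0, "ry": 0, "rz": 0, "hand": 1},
    {"x": 0.394, "y": -0.123, "z": 0, "rx": 0, "ry": 0, "rz": 0, "hand": 1},
    {"x": 0.394, "y": -0.123, "z": 0, "rx": 0, "ry": 0, "rz": 0, "hand": 1},
    {"x": 0.394, "y": -0.123, "z": 0, "rx": 0, "ry": 0, "rz": 0, "hand": 1},
    {"x": 0.394, "y": -0.123, "z": 0, "rx": 0, "ry": 0, "rz": 0, "hand": 1},
    {"x": 0.394, "y": -0.123, "z": 0, "rx": 0, "ry": 0, "rz": 0, "hand": 1},
    {"x": 0.394, "y": -0.123, "z": 0, "rx": 0, "ry": 0, "rz": 0, "hand": 1},
    {"x": 0.394, "y": -0.123, "z": 0, "rx": 0, "ry": 0, "rz": 0, "hand": 1},
    {"x": 0.394, "y": -0.123, "z": 0, "rx": 0, "ry": 0, "rz": 0, "hand": 1},
    {"x": 0.394, "y": -0.123, "z": 0, "rx": 0, "ry": 0, "rz": 0, "hand": 1},
    {"x": 0.394, "y": -0.123, "z": 0, "rx": 0, "ry": 0, "rz": 0, "hand": 1},
    {"x": 0.394, "y": -0.123, "z": 0, "rx": 0, "ry": 0, "rz": 0, "hand": 1}
  ]
}}

```text
clock: 13.4
position: [479.0, 170.9, 249.2]
orientation: [0.0, 0.816, 0.577, 0.0]
contact_force: [0.7, -0.3, 0.7]
width: 84.8
finger_force: 0.0
```

{"method": "apply_moves", "body": {
  "moves": [
    {"x": 0.394, "y": -0.123, "z": 0, "rx": 0, "ry": 0, "rz": 0, "hand": 1},
    {"x": 0.394, "y": -0.123, "z": 0, "rx": 0, "ry": 0, "rz": 0, "hand": 1},
    {"x": 0.394, "y": -0.123, "z": 0, "rx": 0, "ry": 0, "rz": 0, "hand": 1},
    {"x": 0.394, "y": -0.123, "z": 0, "rx": 0, "ry": 0, "rz": 0, "hand": 1},
    {"x": 0, "y": 0, "z": 0, "rx": 0, "ry": 0, "rz": -0.041, "hand": 1},
    {"x": 0, "y": 0, "z": 0, "rx": 0, "ry": 0, "rz": 0, "hand": 1},
    {"x": 0, "y": 0, "z": 0, "rx": 0, "ry": 0, "rz": 0, "hand": 1}
  ]
}}

```text
clock: 14.1
position: [485.5, 333.8, 248.9]
orientation: [0.0, 0.779, 0.627, 0.0]
contact_force: [0.8, 0.2, -0.2]
width: 85.4
finger_force: 0.0
```

```bash
cat >> h.py <<'E'
def wcloud(c):
    K=np.array(c["camera_matrix"]);R=cv2.Rodrigues(np.array(c["rvec"],float))[0];t=np.array(c["tvec"],float).ravel()
    v,u=np.mgrid[:400,:640];a=(u-K[0,2])/K[0,0];b=(v-K[1,2])/K[1,1];r=np.hypot(a,b)+1e-9
    X=np.stack([np.tan(r)*a/r,np.tan(r)*b/r,np.ones_like(r)],-1)*c["depth"][...,None]
    W=(X-t)@R;W[(c["depth"]==0)|(r>1.4)]=np.nan
    return W
E
python3 - <<'E'
from h import *
go((485.5,333.5,250),-12)
c=camera("wrist");W=wcloud(c);save(c,"w2")
def sel(lo,hi): return W[np.all((W>lo)&(W<hi),-1)]
P=sel((440,260,163),(540,400,180));print(len(P),cv2.minAreaRect(P[:,:2].astype(np.float32)),np.percentile(P[:,2],[10,50,90]))
Q=P[:,:2];print("scatter",np.percentile(Q,[1,99],axis=0))
for z0,z1 in((20,80),(80,150)):
    P=sel((400,220,z0),(580,440,z1));print(len(P),cv2.minAreaRect(P[:,:2].astype(np.float32)))
E
```

```text
t 14.1 pos [485.5 333.8 248.9] yawY -12.29 tilt [ 0. -0. -1.] w 85.4 F [ 0.8  0.2 -0.2] 0.0
shift/100: [-0.003  0.001 -0.011] norm 1.1
rz total -0.0016
1804 ((484.60595703125, 337.8306579589844), (55.3231315612793, 23.467695236206055), 78.00723266601562) [170.40363369 172.05041226 173.0633854 ]
scatter [[469.78065417 311.05247602]
 [499.50269904 365.12187391]]
1678 ((484.95196533203125, 337.76190185546875), (166.60623168945312, 67.13324737548828), 77.970947265625)
1554 ((485.3088684082031, 338.7730712890625), (155.0924072265625, 39.15593338012695), 77.87841796875)
```

View pics/w2.png

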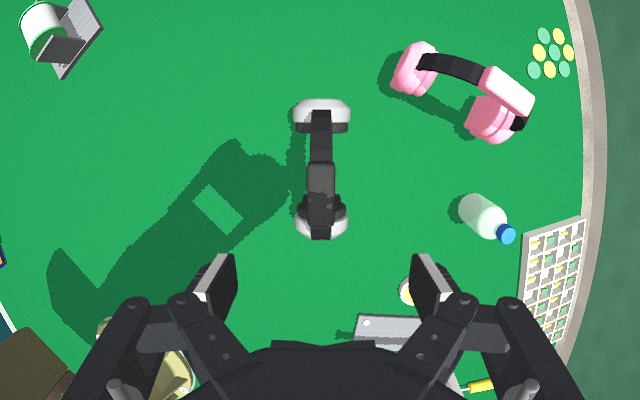

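The grey earmuffs sit at about (168, 320) in the wrist picture, standing and aligned with the tool; the pink pair is apart at (90, 465). The pads must stay above the crest's underside because the bar passes there, so I'll grip with the tips at about 153 mm.

{"method": "apply_moves", "body": {
  "moves": [
    {"x": 0.023, "y": -0.01, "z": 0.15, "rx": 0, "ry": 0, "rz": -0.0016, "hand": 1},
    {"x": 0, "y": 0, "z": 0.2, "rx": 0, "ry": 0, "rz": 0, "hand": 1},
    {"x": 0, "y": 0, "z": 0.2, "rx": 0, "ry": 0, "rz": 0, "hand": 1},
    {"x": 0, "y": 0, "z": 0.2, "rx": 0, "ry": 0, "rz": 0, "hand": 1},
    {"x": 0, "y": 0, "z": 0.1, "rx": 0, "ry": 0, "rz": 0, "hand": 1},
    {"x": 0, "y": 0, "z": 0.06, "rx": 0, "ry": 0, "rz": 0, "hand": 1},
    {"x": 0, "y": 0, "z": 0.05, "rx": 0, "ry": 0, "rz": 0, "hand": 1},
    {"x": 0, "y": 0, "z": 0, "rx": 0, "ry": 0, "rz": 0, "hand": 0.5},
    {"x": 0, "y": 0, "z": 0, "rx": 0, "ry": 0, "rz": 0, "hand": 0},
    {"x": 0, "y": 0, "z": 0, "rx": 0, "ry": 0, "rz": 0, "hand": -0.2},
    {"x": 0, "y": 0, "z": 0, "rx": 0, "ry": 0, "rz": 0, "hand": -0.25}
  ]
}}

```text
clock: 15.25
position: [485.2, 336.8, 153.0]
orientation: [0.0, 0.776, 0.631, 0.0]
contact_force: [-0.7, 0.1, 0.3]
width: 32.2
finger_force: 0.0
```

```bash
python3 - <<'E'
from h import *
go((485,336.3,153),-12)
c=camera("wrist");save(c,"w3")
E
```

```text
t 15.25 pos [485.2 336.8 153. ] yawY -11.8 tilt [ 0.001  0.    -1.   ] w 32.2 F [-0.7  0.1  0.3] 0.0
shift/100: [-0.005 -0.001  0.   ] norm 0.5
rz total 0.0011
```

View pics/w3.png

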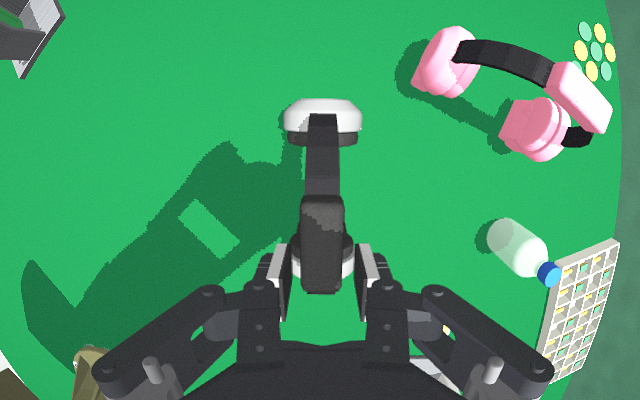

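The fingers at (285, 270) and (365, 270) straddle the padded crest at (322, 245) evenly. Next I'll close and lift.

{"method": "apply_moves", "body": {
  "grip_force": 70,
  "moves": [
    {"x": 0, "y": 0, "z": 0, "rx": 0, "ry": 0, "rz": 0, "hand": -0.4},
    {"x": 0, "y": 0, "z": 0, "rx": 0, "ry": 0, "rz": 0, "hand": -1},
    {"x": 0, "y": 0, "z": 0, "rx": 0, "ry": 0, "rz": 0, "hand": -1},
    {"x": 0, "y": 0, "z": 0, "rx": 0, "ry": 0, "rz": 0, "hand": -1},
    {"x": 0, "y": 0, "z": 0, "rx": 0, "ry": 0, "rz": 0, "hand": -1},
    {"x": 0, "y": 0, "z": -0.05, "rx": 0, "ry": 0, "rz": 0, "hand": -1},
    {"x": 0, "y": 0, "z": -0.1, "rx": 0, "ry": 0, "rz": 0, "hand": -1},
    {"x": 0, "y": 0, "z": -0.1, "rx": 0, "ry": 0, "rz": 0, "hand": -1},
    {"x": 0, "y": 0, "z": -0.05, "rx": 0, "ry": 0, "rz": 0, "hand": -1},
    {"x": 0, "y": 0, "z": 0, "rx": 0, "ry": 0, "rz": 0, "hand": -1},
    {"x": 0, "y": 0, "z": 0, "rx": 0, "ry": 0, "rz": 0, "hand": -1}
  ]
}}

```text
clock: 16.4
position: [485.0, 336.6, 182.5]
orientation: [0.0, 0.776, 0.631, -0.0]
contact_force: [0.4, -0.2, -1.0]
width: -0.1
finger_force: 0.0
```

```bash
python3 - <<'E'
from h import *
go((485.2,336.8,395),-19.8)
c=camera("scene");W=cloud(c)
def sel(lo,hi): return W[np.all((W>lo)&(W<hi),-1)]
P=sel((400,220,20),(580,440,90));print(cv2.minAreaRect(P[:,:2].astype(np.float32)),np.percentile(P[:,2],[0,1,50]))
h=P[:,1]>337
print(np.percentile(P[h][:,2],[1,5]),np.percentile(P[~h][:,2],[1,5]))
E
```

```text
t 16.4 pos [485.  336.6 182.5] yawY -11.8 tilt [-0. -0. -1.] w -0.1 F [ 0.4 -0.2 -1. ] 0.0
shift/100: [ 2.000e-03  1.000e-03 -2.125e+00] norm 212.5
rz total 0.0444
((487.378173828125, 330.8991394042969), (166.78323364257812, 64.68621063232422), 78.47737884521484) [20.15446561 21.55701076 61.32252183]
[21.65481195 24.38101602] [21.52173781 25.56578358]
```

The gripper closed to zero, so it missed: the pads were above the crest. I'll check that the earmuffs are undisturbed and measure where the fingertips really are.

```bash
cat > tip.py <<'E'
from h import *
go(None)
p=sense()["position"]
for n in("scene","top"):
    c=camera(n);W=cloud(c)
    if n=="scene": cv2.imwrite("pics/tip.png",cv2.resize(c["pixels"][90:220,360:500],None,fx=4.2,fy=4.2,interpolation=2)[...,::-1])
    P=W[np.all((W>(430,260,100))&(W<(540,400,260)),-1)]
    if n=="scene":
        d=P-p
        for lo in range(-40,20,4):
            m=(d[:,2]>=lo)&(d[:,2]<lo+4);
            if m.sum(): print(lo,m.sum(),P[m][:,0].min().round(),P[m][:,0].max().round(),P[m][:,1].min().round(),P[m][:,1].max().round())
    P=W[np.all((W>(400,220,20))&(W<(580,440,90)),-1)];print(n,cv2.minAreaRect(P[:,:2].astype(np.float32)))
E
python3 tip.py
```

```text
t 16.45 pos [485.  336.6 182.3] yawY -11.8 tilt [-0. -0. -1.] w 0.4 F [0.6 0.  0.6] 0.0
-40 17 466.0 503.0 289.0 375.0
-36 23 466.0 503.0 294.0 371.0
-32 40 467.0 501.0 298.0 369.0
-28 40 470.0 500.0 303.0 359.0
-24 26 478.0 501.0 305.0 358.0
-20 37 476.0 501.0 305.0 359.0
-16 43 470.0 500.0 306.0 358.0
-12 72 472.0 500.0 305.0 360.0
scene ((487.374267578125, 331.4494323730469), (166.5108642578125, 63.69819259643555), 77.25720977783203)
top ((485.7593994140625, 332.47265625), (161.17564392089844, 67.43389129638672), 77.62784576416016)
```

View pics/tip.png

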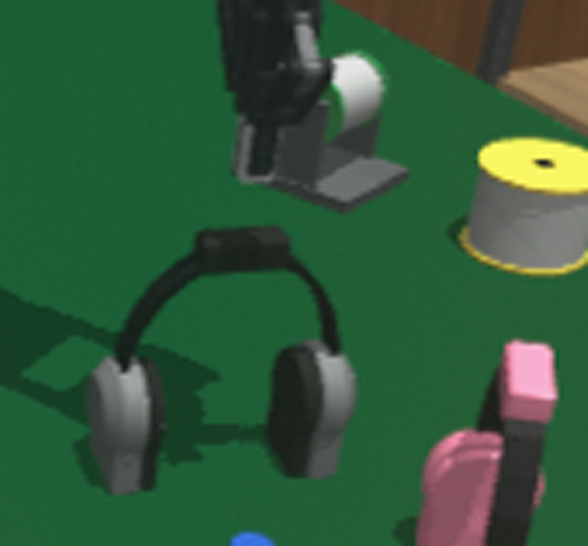

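```bash
python3 - <<'E'
from h import *
go(None)
c=camera("scene");W=cloud(c)
P=W[np.all((W>(420,270,172))&(W<(550,400,330)),-1)]
P=P[np.argsort(P[:,2])]
for lo in range(172,270,4):
    m=(P[:,2]>=lo)&(P[:,2]<lo+4)
    if m.sum(): print(lo,m.sum(),P[m].min(0).round(),P[m].max(0).round())
E
```

```text
t 16.55 pos [484.9 336.6 182.1] yawY -11.8 tilt [-0.001 -0.    -1.   ] w -0.1 F [ 0.3 -0.3 -0.5] 0.0
172 10 [476. 309. 172.] [496. 354. 174.]
204 1 [489. 337. 208.] [489. 337. 208.]
208 11 [480. 324. 208.] [492. 344. 212.]
212 8 [483. 322. 212.] [493. 342. 216.]
216 12 [479. 322. 217.] [498. 338. 220.]
220 19 [476. 320. 220.] [499. 344. 224.]
224 16 [475. 322. 224.] [499. 342. 228.]
228 15 [482. 323. 228.] [499. 336. 232.]
232 14 [479. 321. 232.] [500. 338. 236.]
236 19 [475. 322. 236.] [500. 337. 240.]
240 12 [479. 322. 240.] [499. 343. 244.]
244 16 [477. 321. 244.] [500. 341. 248.]
248 9 [472. 321. 248.] [498. 325. 252.]
252 12 [467. 318. 252.] [516. 337. 256.]
256 30 [456. 316. 257.] [519. 338. 260.]
260 33 [449. 315. 260.] [521. 336. 264.]
264 24 [448. 316. 264.] [525. 338. 267.]
268 22 [449. 314. 268.] [530. 333. 272.]
```

The shut fingertips are at z ≈ 207 while the reported TCP is at 182. So the real tips end about 25 mm behind the reported TCP, and I'll measure at the grasp opening too.

{"method": "apply_moves", "body": {
  "moves": [
    {"x": 0, "y": 0, "z": 0, "rx": 0, "ry": 0, "rz": 0, "hand": -0.15},
    {"x": 0, "y": 0, "z": 0, "rx": 0, "ry": 0, "rz": 0, "hand": -0.15},
    {"x": 0, "y": 0, "z": 0, "rx": 0, "ry": 0, "rz": 0, "hand": -0.15},
    {"x": 0, "y": 0, "z": 0, "rx": 0, "ry": 0, "rz": 0, "hand": -0.15},
    {"x": 0, "y": 0, "z": 0, "rx": 0, "ry": 0, "rz": 0, "hand": -0.15}
  ]
}}

```text
clock: 17.1
position: [485.0, 336.7, 182.6]
orientation: [0.0, 0.776, 0.631, -0.0]
contact_force: [-0.1, -0.1, 0.8]
width: 36.3
finger_force: 0.0
```

```bash
python3 - <<'E'
from h import *
go((485,336.3,127),-12)
c=camera("scene");W=cloud(c)
P=W[np.all((W>(420,270,180))&(W<(550,400,330)),-1)]
for lo in range(180,232,2):
    m=(P[:,2]>=lo)&(P[:,2]<lo+2)
    if m.sum(): print(lo,m.sum(),P[m].min(0).round(),P[m].max(0).round())
E
```

```text
t 17.1 pos [485.  336.7 182.6] yawY -11.8 tilt [-0. -0. -1.] w 36.3 F [-0.1 -0.1  0.8] 0.0
shift/100: [-0.004  0.     0.556] norm 55.6
rz total 0.0011
210 4 [465. 334. 211.] [509. 338. 212.]
212 12 [465. 319. 212.] [511. 340. 214.]
214 6 [464. 322. 214.] [510. 340. 215.]
216 12 [465. 319. 216.] [513. 340. 218.]
218 10 [464. 318. 218.] [515. 340. 220.]
220 9 [463. 319. 220.] [517. 332. 222.]
222 17 [463. 318. 222.] [516. 342. 224.]
224 10 [462. 320. 224.] [515. 341. 226.]
226 14 [460. 319. 226.] [518. 340. 228.]
228 12 [458. 321. 228.] [516. 341. 230.]
230 14 [464. 319. 230.] [517. 340. 232.]
```

{"method": "apply_moves", "body": {
  "moves": [
    {"x": 0, "y": 0, "z": 0.1, "rx": 0, "ry": 0, "rz": 0, "hand": -0.15},
    {"x": 0, "y": 0, "z": 0.1, "rx": 0, "ry": 0, "rz": 0, "hand": -0.15},
    {"x": 0, "y": 0, "z": 0.1, "rx": 0, "ry": 0, "rz": 0, "hand": -0.15},
    {"x": 0, "y": 0, "z": 0.1, "rx": 0, "ry": 0, "rz": 0, "hand": -0.15},
    {"x": 0, "y": 0, "z": 0.1, "rx": 0, "ry": 0, "rz": 0, "hand": -0.15},
    {"x": 0, "y": 0, "z": 0.05, "rx": 0, "ry": 0, "rz": 0, "hand": -0.15},
    {"x": 0, "y": 0, "z": 0, "rx": 0, "ry": 0, "rz": 0, "hand": -0.4},
    {"x": 0, "y": 0, "z": 0, "rx": 0, "ry": 0, "rz": 0, "hand": -1},
    {"x": 0, "y": 0, "z": 0, "rx": 0, "ry": 0, "rz": 0, "hand": -1},
    {"x": 0, "y": 0, "z": 0, "rx": 0, "ry": 0, "rz": 0, "hand": -1},
    {"x": 0, "y": 0, "z": 0, "rx": 0, "ry": 0, "rz": 0, "hand": -1},
    {"x": 0, "y": 0, "z": 0, "rx": 0, "ry": 0, "rz": 0, "hand": -1}
  ]
}}

```text
clock: 18.35
position: [485.1, 336.7, 127.6]
orientation: [0.0, 0.776, 0.631, -0.0]
contact_force: [0.8, -0.0, -2.8]
width: 22.3
finger_force: 71.5
```

{"method": "apply_moves", "body": {
  "moves": [
    {"x": 0, "y": 0, "z": -0.04, "rx": 0, "ry": 0, "rz": 0, "hand": -1},
    {"x": 0, "y": 0, "z": -0.1, "rx": 0, "ry": 0, "rz": 0, "hand": -1},
    {"x": 0, "y": 0, "z": -0.2, "rx": 0, "ry": 0, "rz": 0, "hand": -1},
    {"x": 0, "y": 0, "z": -0.25, "rx": 0, "ry": 0, "rz": 0, "hand": -1},
    {"x": 0, "y": 0, "z": -0.3, "rx": 0, "ry": 0, "rz": 0, "hand": -1},
    {"x": 0, "y": 0, "z": -0.3, "rx": 0, "ry": 0, "rz": 0, "hand": -1},
    {"x": 0, "y": 0, "z": -0.3, "rx": 0, "ry": 0, "rz": 0, "hand": -1},
    {"x": 0, "y": 0, "z": -0.3, "rx": 0, "ry": 0, "rz": 0, "hand": -1},
    {"x": 0, "y": 0, "z": -0.25, "rx": 0, "ry": 0, "rz": 0, "hand": -1},
    {"x": 0, "y": 0, "z": -0.12, "rx": 0, "ry": 0, "rz": 0, "hand": -1},
    {"x": 0, "y": 0, "z": 0, "rx": 0, "ry": 0, "rz": 0.02, "hand": -1},
    {"x": 0, "y": 0, "z": 0, "rx": 0, "ry": 0, "rz": 0.024, "hand": -1}
  ]
}}

```text
clock: 19.55
position: [485.0, 336.6, 343.7]
orientation: [0.0, 0.818, 0.575, 0.0]
contact_force: [0.8, 0.1, -3.0]
width: 22.6
finger_force: 71.5
```

```bash
python3 - <<'E'
from h import *
go((549,13.8,342),-19.8)
c=camera("scene");W=cloud(c)
P=W[np.all((W>(380,220,180))&(W<(620,440,420)),-1)]
for lo in range(180,420,20):
    m=(P[:,2]>=lo)&(P[:,2]<lo+20)
    if m.sum(): print(lo,m.sum(),P[m].min(0).round(),P[m].max(0).round())
E
```

```text
t 19.55 pos [485.  336.6 343.7] yawY -19.87 tilt [ 0.  0. -1.] w 22.6 F [ 0.8  0.1 -3. ] 71.5
shift/100: [-2.818  1.699  0.017] norm 329.1
rz total -0.0004
200 24 [478. 255. 216.] [536. 393. 220.]
220 261 [436. 253. 220.] [538. 399. 240.]
240 271 [448. 249. 240.] [541. 406. 260.]
260 342 [437. 247. 260.] [543. 408. 280.]
280 410 [441. 250. 280.] [540. 407. 300.]
300 97 [453. 263. 300.] [521. 402. 320.]
320 79 [452. 267. 320.] [518. 397. 340.]
340 85 [456. 277. 340.] [514. 385. 360.]
360 200 [459. 290. 360.] [510. 372. 380.]
380 207 [466. 305. 380.] [512. 359. 400.]
400 125 [445. 309. 400.] [527. 349. 420.]
```

{"method": "apply_moves", "body": {
  "moves": [
    {"x": -0.113, "y": 0.068, "z": 0, "rx": 0, "ry": 0, "rz": 0, "hand": -1},
    {"x": -0.225, "y": 0.136, "z": 0, "rx": 0, "ry": 0, "rz": 0, "hand": -1},
    {"x": -0.282, "y": 0.17, "z": 0, "rx": 0, "ry": 0, "rz": 0, "hand": -1},
    {"x": -0.31, "y": 0.187, "z": 0, "rx": 0, "ry": 0, "rz": 0, "hand": -1},
    {"x": -0.31, "y": 0.187, "z": 0, "rx": 0, "ry": 0, "rz": 0, "hand": -1},
    {"x": -0.31, "y": 0.187, "z": 0, "rx": 0, "ry": 0, "rz": 0, "hand": -1},
    {"x": -0.31, "y": 0.187, "z": 0, "rx": 0, "ry": 0, "rz": 0, "hand": -1},
    {"x": -0.31, "y": 0.187, "z": 0, "rx": 0, "ry": 0, "rz": 0, "hand": -1},
    {"x": -0.282, "y": 0.17, "z": 0, "rx": 0, "ry": 0, "rz": 0, "hand": -1},
    {"x": -0.197, "y": 0.119, "z": 0, "rx": 0, "ry": 0, "rz": 0, "hand": -1},
    {"x": -0.113, "y": 0.068, "z": 0, "rx": 0, "ry": 0, "rz": 0, "hand": -1},
    {"x": -0.056, "y": 0.034, "z": 0, "rx": 0, "ry": 0, "rz": 0, "hand": -1}
  ]
}}

```text
clock: 20.8
position: [549.9, 12.9, 343.5]
orientation: [-0.0, 0.818, 0.576, -0.0]
contact_force: [-0.4, 0.5, -1.8]
width: 22.3
finger_force: 71.6
```

{"method": "apply_moves", "body": {
  "moves": [
    {"x": 0, "y": 0, "z": 0, "rx": 0, "ry": 0, "rz": 0, "hand": -1},
    {"x": 0, "y": 0, "z": 0, "rx": 0, "ry": 0, "rz": 0, "hand": -1}
  ]
}}

```text
clock: 21.0
position: [549.9, 14.8, 343.6]
orientation: [-0.0, 0.817, 0.576, 0.0]
contact_force: [0.3, 0.5, -2.5]
width: 22.2
finger_force: 71.6
```

```bash
python3 - <<'E'
from h import *
go((549,13.8,342),-19.8)
for n in("scene","wrist"):
    c=camera(n);W=cloud(c) if n=="scene" else wcloud(c)
    def sel(lo,hi): return W[np.all((W>lo)&(W<hi),-1)]
    P=sel((440,-100,220),(670,130,290));print(n,"cups",len(P),cv2.minAreaRect(P[:,:2].astype(np.float32)),P[:,2].min())
    P=sel((440,-100,160),(670,130,205))
    if len(P)>20: print("bar",len(P),cv2.minAreaRect(P[:,:2].astype(np.float32)))
    if n=="scene": cv2.imwrite("pics/s5.png",cv2.resize(c["pixels"][90:290,200:400],None,fx=2.9,fy=2.9,interpolation=2)[...,::-1])
E
```

```text
t 21.0 pos [549.9  14.8 343.6] yawY -19.66 tilt [ 0.  0. -1.] w 22.2 F [ 0.3  0.5 -2.5] 71.6
shift/100: [-0.012 -0.005  0.016] norm 2.1
rz total 0.0008
scene cups 1193 ((553.2777709960938, 11.11676025390625), (166.9063720703125, 63.76576614379883), 70.434326171875) 220.19069618381576
bar 419 ((553.4723510742188, 11.030330657958984), (23.44705581665039, 141.2830810546875), 70.88744354248047)
wrist cups 878 ((559.498291015625, 32.69533920288086), (130.4750213623047, 66.98646545410156), 73.56018829345703) 226.25564106646289
bar 1510 ((551.8721923828125, 14.511674880981445), (23.181453704833984, 140.27923583984375), 70.0991439819336)
```

View pics/s5.png

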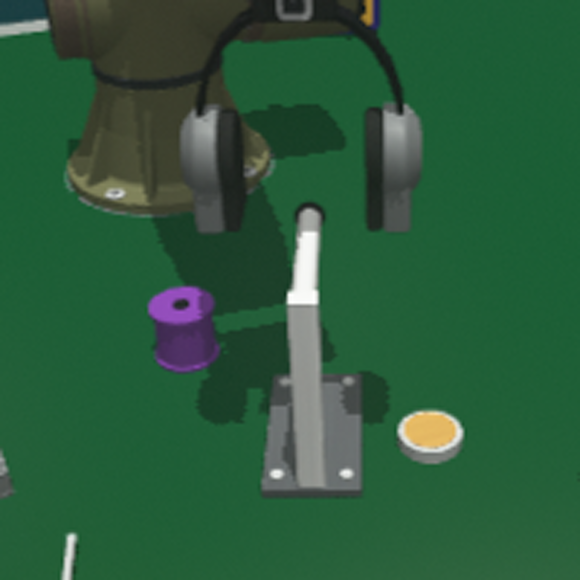

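The cups straddle the bar, at (210, 170) and (395, 170) with the bar at (305, 260), and the matching depth shows lateral alignment within 1 mm. I'll lower them now.

{"method": "apply_moves", "body": {
  "moves": [
    {"x": 0, "y": -0.02, "z": 0.08, "rx": 0, "ry": 0, "rz": 0, "hand": -1},
    {"x": 0, "y": 0, "z": 0.16, "rx": 0, "ry": 0, "rz": 0, "hand": -1},
    {"x": 0, "y": 0, "z": 0.22, "rx": 0, "ry": 0, "rz": 0, "hand": -1},
    {"x": 0, "y": 0, "z": 0.22, "rx": 0, "ry": 0, "rz": 0, "hand": -1},
    {"x": 0, "y": 0, "z": 0.22, "rx": 0, "ry": 0, "rz": 0, "hand": -1},
    {"x": 0, "y": 0, "z": 0.22, "rx": 0, "ry": 0, "rz": 0, "hand": -1},
    {"x": 0, "y": 0, "z": 0.2, "rx": 0, "ry": 0, "rz": 0, "hand": -1},
    {"x": 0, "y": 0, "z": 0.16, "rx": 0, "ry": 0, "rz": 0, "hand": -1},
    {"x": 0, "y": 0, "z": 0.12, "rx": 0, "ry": 0, "rz": 0, "hand": -1},
    {"x": 0, "y": 0, "z": 0.08, "rx": 0, "ry": 0, "rz": 0, "hand": -1},
    {"x": 0, "y": 0, "z": 0, "rx": 0, "ry": 0, "rz": 0, "hand": -1},
    {"x": 0, "y": 0, "z": 0, "rx": 0, "ry": 0, "rz": 0, "hand": -1}
  ]
}}

```text
clock: 22.3
position: [548.3, 14.8, 176.1]
orientation: [0.0, 0.818, 0.576, 0.0]
contact_force: [0.2, 0.4, -1.7]
width: 22.1
finger_force: 71.6
```

{"method": "apply_moves", "body": {
  "moves": [
    {"x": 0, "y": 0, "z": 0.02, "rx": 0, "ry": 0, "rz": 0, "hand": -1},
    {"x": 0, "y": 0, "z": 0.01, "rx": 0, "ry": 0, "rz": 0, "hand": -1},
    {"x": 0, "y": 0, "z": 0, "rx": 0, "ry": 0, "rz": 0, "hand": -1},
    {"x": 0, "y": 0, "z": 0, "rx": 0, "ry": 0, "rz": 0, "hand": -1}
  ]
}}

```text
clock: 22.7
position: [548.2, 14.7, 172.7]
orientation: [0.0, 0.818, 0.576, 0.0]
contact_force: [0.7, 0.2, -2.6]
width: 22.2
finger_force: 71.6
```

{"method": "apply_moves", "body": {
  "moves": [
    {"x": 0, "y": 0, "z": 0.02, "rx": 0, "ry": 0, "rz": 0, "hand": -1},
    {"x": 0, "y": 0, "z": 0.02, "rx": 0, "ry": 0, "rz": 0, "hand": -1},
    {"x": 0, "y": 0, "z": 0.01, "rx": 0, "ry": 0, "rz": 0, "hand": -1},
    {"x": 0, "y": 0, "z": 0, "rx": 0, "ry": 0, "rz": 0, "hand": -1},
    {"x": 0, "y": 0, "z": 0, "rx": 0, "ry": 0, "rz": 0, "hand": -1}
  ]
}}

```text
clock: 23.2
position: [548.1, 14.7, 167.6]
orientation: [-0.0, 0.818, 0.576, -0.0]
contact_force: [1.0, -0.1, -2.3]
width: 22.1
finger_force: 71.6
```

{"method": "apply_moves", "body": {
  "moves": [
    {"x": 0, "y": 0, "z": 0.01, "rx": 0, "ry": 0, "rz": 0, "hand": -1},
    {"x": 0, "y": 0, "z": 0, "rx": 0, "ry": 0, "rz": 0, "hand": -1},
    {"x": 0, "y": 0, "z": 0, "rx": 0, "ry": 0, "rz": 0, "hand": -1}
  ]
}}

```text
clock: 23.5
position: [548.1, 14.7, 166.6]
orientation: [-0.0, 0.818, 0.576, -0.0]
contact_force: [0.5, 0.4, -1.8]
width: 22.8
finger_force: 71.6
```

{"method": "apply_moves", "body": {
  "moves": [
    {"x": 0, "y": 0, "z": 0.01, "rx": 0, "ry": 0, "rz": 0, "hand": -1},
    {"x": 0, "y": 0, "z": 0, "rx": 0, "ry": 0, "rz": 0, "hand": -1},
    {"x": 0, "y": 0, "z": 0, "rx": 0, "ry": 0, "rz": 0, "hand": -1}
  ]
}}

```text
clock: 23.8
position: [548.1, 14.7, 165.5]
orientation: [-0.0, 0.818, 0.576, -0.0]
contact_force: [-0.3, -0.8, -1.8]
width: 22.6
finger_force: 71.6
```

{"method": "apply_moves", "body": {
  "moves": [
    {"x": 0, "y": 0, "z": 0.01, "rx": 0, "ry": 0, "rz": 0, "hand": -1},
    {"x": 0, "y": 0, "z": 0, "rx": 0, "ry": 0, "rz": 0, "hand": -1},
    {"x": 0, "y": 0, "z": 0, "rx": 0, "ry": 0, "rz": 0, "hand": -1}
  ]
}}

```text
clock: 24.1
position: [548.3, 14.7, 165.1]
orientation: [0.0, 0.818, 0.576, 0.0]
contact_force: [-2.4, 0.5, 4.6]
width: 22.2
finger_force: 72.4
```

{"method": "apply_moves", "body": {
  "moves": [
    {"x": 0, "y": 0, "z": 0.005, "rx": 0, "ry": 0, "rz": 0, "hand": -1},
    {"x": 0, "y": 0, "z": 0, "rx": 0, "ry": 0, "rz": 0, "hand": -1},
    {"x": 0, "y": 0, "z": 0, "rx": 0, "ry": 0, "rz": 0, "hand": -1}
  ]
}}

```text
clock: 24.4
position: [548.3, 14.7, 165.0]
orientation: [0.0, 0.818, 0.576, 0.0]
contact_force: [-5.5, -0.1, 9.3]
width: 22.5
finger_force: 73.3
```

Contact is at 165 mm, as predicted. I'll ease off a little and release slowly.

{"method": "apply_moves", "body": {
  "grip_force": 20,
  "moves": [
    {"x": 0, "y": 0, "z": -0.006, "rx": 0, "ry": 0, "rz": 0, "hand": -1},
    {"x": 0, "y": 0, "z": 0, "rx": 0, "ry": 0, "rz": 0, "hand": -1},
    {"x": 0, "y": 0, "z": 0, "rx": 0, "ry": 0, "rz": 0, "hand": -0.4},
    {"x": 0, "y": 0, "z": 0, "rx": 0, "ry": 0, "rz": 0, "hand": -0.35},
    {"x": 0, "y": 0, "z": 0, "rx": 0, "ry": 0, "rz": 0, "hand": -0.25},
    {"x": 0, "y": 0, "z": 0, "rx": 0, "ry": 0, "rz": 0, "hand": -0.1},
    {"x": 0, "y": 0, "z": 0, "rx": 0, "ry": 0, "rz": 0, "hand": 0.1},
    {"x": 0, "y": 0, "z": 0, "rx": 0, "ry": 0, "rz": 0, "hand": 0.3},
    {"x": 0, "y": 0, "z": 0, "rx": 0, "ry": 0, "rz": 0, "hand": 0.3},
    {"x": 0, "y": 0, "z": 0, "rx": 0, "ry": 0, "rz": 0, "hand": 0.3}
  ]
}}

```text
clock: 25.4
position: [548.1, 14.7, 164.6]
orientation: [-0.0, 0.818, 0.576, -0.0]
contact_force: [-0.7, -0.2, -0.2]
width: 55.9
finger_force: 0.0
```

{"method": "apply_moves", "body": {
  "moves": [
    {"x": 0, "y": 0, "z": -0.05, "rx": 0, "ry": 0, "rz": 0, "hand": 0.3},
    {"x": 0, "y": 0, "z": -0.1, "rx": 0, "ry": 0, "rz": 0, "hand": 0.3},
    {"x": 0, "y": 0, "z": -0.2, "rx": 0, "ry": 0, "rz": 0, "hand": 0.3},
    {"x": 0, "y": 0, "z": -0.3, "rx": 0, "ry": 0, "rz": 0, "hand": 0.3},
    {"x": 0, "y": 0, "z": -0.3, "rx": 0, "ry": 0, "rz": 0, "hand": 0.3},
    {"x": 0, "y": 0, "z": -0.2, "rx": 0, "ry": 0, "rz": 0, "hand": 0.3},
    {"x": 0, "y": 0, "z": 0, "rx": 0, "ry": 0, "rz": 0, "hand": 0.3},
    {"x": 0, "y": 0, "z": 0, "rx": 0, "ry": 0, "rz": 0, "hand": 0.3},
    {"x": 0, "y": 0, "z": 0, "rx": 0, "ry": 0, "rz": 0, "hand": 0.3}
  ]
}}

```text
clock: 26.3
position: [547.8, 14.7, 278.7]
orientation: [-0.0, 0.818, 0.576, -0.001]
contact_force: [0.0, -0.7, 0.1]
width: 55.9
finger_force: 0.0
```

```bash
python3 - <<'E'
from h import *
go(None)
c=camera("scene");W=cloud(c);save(c,"final")
def sel(lo,hi): return W[np.all((W>lo)&(W<hi),-1)]
P=sel((440,-100,35),(670,130,120));P=P[np.abs((P[:,:2]-[549,13])@[.339,.941])>35]
print("cups",len(P),cv2.minAreaRect(P[:,:2].astype(np.float32)),P[:,2].min())
d=(P[:,:2]-[549,13])@[.339,.941];print("foot z",np.percentile(P[d>0][:,2],1),np.percentile(P[d<0][:,2],1),"span",d.min(),d.max())
P=sel((440,-100,205),(670,130,214));print("crest",len(P),cv2.minAreaRect(P[:,:2].astype(np.float32)) if len(P) else 0)
P=sel((400,-390,40),(530,-260,80));print("reel",len(P),np.percentile(P[:,2],[50,95]))
for k in("tin","bottle","driver"): print(k,[(round(r["conf"],2),np.round(np.array(r["position"])*[400,640])) for r in spot_in(k,c)][:2])
E
```

```text
t 26.3 pos [547.8  14.7 278.7] yawY -19.72 tilt [-0.002  0.    -1.   ] w 55.9 F [ 0.  -0.7  0.1] 0.0
cups 1106 ((552.9426879882812, 10.495223999023438), (165.77001953125, 60.65102767944336), 69.8742904663086) 36.923907038065934
foot z 40.59933328323462 40.66304102099839 span -83.90646225212197 81.93432721191671
crest 163 ((551.0908813476562, 11.587371826171875), (54.403289794921875, 24.17365264892578), 68.46904754638672)
reel 473 [59.40950063 61.20362318]
tin [(0.89, array([240., 347.]))]
bottle [(0.93, array([246., 414.]))]
driver [(0.57, array([333., 215.]))]
```

View pics/final.png

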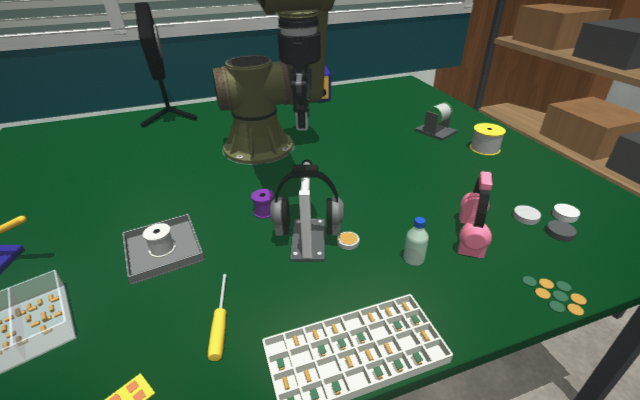

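The earmuffs hang level and square over the bar at (205, 307). The reel stands in the tray at (240, 158), and the tin, bottle and screwdriver are unmoved. I'm handing the job in.

```bash
python3 -c "
from cell import close_job
print(close_job())"
```

```text
the job is handed in; nothing more can be done
None
```

I stood the white reel upright in the tray, then hung the ear defenders level and square over the bar; the tin, bottle and screwdriver were left in place, and the job was handed in at about 26 s (the first grip on the ear defenders missed without disturbing them).

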